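# Hook the bench bracket into its slotted column and press it home

## Task

Pick up the small shelf bracket, hook both of its claws into the two slots of the column on the stand, and press it straight down until it sits fully home and the spring catch has locked over it. Feel your way gently, never pushing on the stand or column with more than 30 N, then let go and leave the bracket hanging there level, with the other things on the bench left where they are.

Things in the scene. Friction and masses are not known exactly. Their poses are not given: they have to be found in the camera images.
- bracket: Loose aluminium shelf bracket, 0.20-0.33 kg, upright. Origin: mid lower edge of its flat back; z up, x out of the back (to the column), y across. Shelf plate 5 thick, 64 wide (y), from x 0 to -100. Back plate 40 wide, 106 high, 5 thick. Centre of mass near x -33, z 40. Sizes in mm, also below.
- bracket_grip (a point): Grip point, at (-30, 0, 84) in the bracket's frame: in the middle of the upright web, 12 thick (y), x -52 to -4, top at z 106. Grasp from above across y with the TCP here. A slanted 10 mm rib runs from the web's top down to the plate's front end.
- bracket_claw (a point): Point of the upper claw's barb, at (17.5, 0, 57) in the bracket's frame. Two equal steel claws, 5 thick, stick out of the back at y 0: tongues 7 tall, undersides at z 24 and 66. Each has a nose at its end that hangs 15.5 below the tongue, 6.5 clear of the back; the barb behind the nose reaches x 17.5.
- stand: Fixed stand: dark foot plate 105 x 120 x 8, grey sleeve, and in it a white slotted column 36 wide, 32 deep, face 5 thick. Origin: bench under the middle of the column's front face; z up, x into the column. The column is clamped h = 0 to 40 mm up; h differs each time and is NOT reported: find the slots by feel or by camera. Contact forces over 30 N bend the column.
- stand_slot (a point): At (0, 0, 84) in the stand's frame: lower edge of the lower slot if h were 0 (fixed to the stand: the true edge is h higher). All plus h: slots z 84-112.5 and 126-154.5, 9 wide, at y 0; column top 160.5. Claws go in (+x) while the bracket's origin is at z 75.5 to 81.5 + h; otherwise they strike the face, back 17.5 off. Search from above: too low, the plate meets the pin.
- stand_home (a point): At (0, 0, 60) in the stand's frame: where the bracket's origin ends, axes parallel to the stand's, if h were 0 (true place h higher): tongues on the slots' lower edges, back on the face. On the way down a spring roller resists with about 5 to 12 N from 10 mm above home, yields 3 mm above home; then a hard stop.
- catch (a joint): Spring roller behind the column's face just under the lower slot: m pushed back, 0 = out. 0 when free, 1.5 to 4.5 mm while the lower claw's barb pushes past it, 0 to 1 mm again once it has snapped in above the barb (locked).
- seat_pin (a joint): Brass spring pin, 9 thick, on a ledge (top at 50 + h, reaching 30 mm out), 18 mm in front of the column's face, under the bracket: m pressed down, 0 when free, its top then at 65 + h in the stand's frame; about 5 mm when the bracket is fully home (0.25 N per mm).
- solder_reel: Bystander: reel of solder wire, 63 x 76 x 52 mm; origin at the underside.
- tape_roll: Bystander: black tape roll, 58 mm across, 18 mm high.
- flux_pot: Bystander: round pot, 44 mm across, 35 mm high.
- small_carton: Bystander: small carton, 48 x 70 x 36 mm.

How it is judged:
By the outcome, as a careful person would: the job done as asked, in the order asked, and still so for the second after the job is handed in, with the robot touching nothing.
It also fails if it takes over 64 s, if anything falls off the work surface, if the arm or the gripper's body presses on something with over 40 N, if the wrist force passes 120 N, or if a joint passes its speed limit or range.

## Robot

A 6-joint arm with a two-finger parallel gripper is mounted at the origin on a cart in front of the work surface, level with it; the furniture and walls round the work are solid. World frame = base frame: x ahead of the robot, y to its left, z up, the work surface at z = 0. Lengths are in m, angles in rad, forces in N, time in s.
With the tool pointing down it reaches from about 0.325 to 0.9 m from the base axis. Payload 6.1 kg.
Tool frame: the origin (TCP) lies between the finger pads, 19 mm behind the fingertips; this is the grasp point; z points along the fingers, y is the line along which they close (so a half turn about z gives the same grasp; the last joint's range is limited). The gripper opens to 87 mm and grips with 3 to 60 N. Pads are 19 mm wide; open, the fingers measure 117 mm over their backs; the gripper's body (75 mm by 190 mm) begins 51 mm behind the grasp point.
Start: joints at [1.148, 0.22, 1.526, -0, 1.395, -0.126], TCP at [0.183, 0.598, 0.241] pointing down, gripper open.
Joint ranges: [-2.98, 2.98], [-0.91, 2.08], [0.09, 2.57], [-1.24, 4.39], [0.2, 2.65], [-2.68, 2.68]. Speed limits (rad/s): [2.57, 2.57, 3.01, 3.14, 3.14, 3.14].

## Interface

Orientations are given as a rotation vector (axis times angle).
In Python, from workcell import ctrl, eyes, spot_in, cut_out gives the robot as it stands.
- The arm moves only by the shell command python3 -m crank 'ROWS'. ROWS is a JSON list of rows, 1 to 12 of them, each an object with the fields sx, sy, sz (the shift in shares of 0.5 m (1.0 is 0.5 m)), drx, dry, drz (a rotation vector in a scale on which 1.0 is 4 rad), finger_gap (the opening from 0.0 (shut) to 1.0 (fully open)); a field left out counts as zero (the opening has to be given); each row is the pose to reach, as a shift and turn from the pose commanded when the command began, along the tool's axes at that moment; what a row does not reach only later rows make up. A row lasts 1/12 s, in which the tool goes at most 0.0417 m and 0.125 rad, less where a joint would pass 70% of its speed; a pose out of reach is approached as far as the arm can. The fingers move at their own pace and stop on an object; the grip force is fixed at half the most. Time passes only in rows, so rows that do not move let the fingers close. It prints the time, the measured TCP pose, the force, the opening and the grip force at its end. Input that does not fit is refused with a message, and nothing moves.
- ctrl.get_obs(): the state, without advancing time (a new reading comes with each control period).
- eyes.get_image(name): name is "scene" or "side" or "wrist"; returns a dict with "frame" (400x640x3 uint8, blue, green, red), "fx", "fy", "cx", "cy" (pixels), "world_from_camera" (4x4, takes a point from camera to world coordinates). Camera axes: x right, y up, looking along -z (the intrinsics and any distortion apply to the point x, -y, -z); pixel columns grow to the right and rows downward; lengths in m; the calibration is good to about 2 mm. A picture is of the moment at which its call begins. There is no depth.
- ctrl.sign_off(): hands the job in; it is judged then, once.
Trained networks look in a picture, given as the dict that the camera call returned (one of the last four; its "shot" number tells which), for a name from the list of things; names that differ only in an ending like _2 or _b are one class to them, and where a whole thing is asked for, a point or a joint stands for the part that bears it (a point fixed in the world has none). Each returns a list of dicts, best first, with "conf" (0 to 1); they miss things now and then, are a little off and sometimes report something else, mostly with a low value. They report only what shows in the picture. A call takes as long as a camera call.
- spot_in(picture, query): "xy" ([column, row] as shares, 0 to 1, of the picture: columns of its width, rows of its height, amid what is visible of it).
- cut_out(picture, query): "region" (400x640 bool, what is visible of it) and "xy" ([column, row] as shares, 0 to 1, of the picture: columns of its width, rows of its height, amid what is visible of it).
The state is a dict: "time_s": time; "joint_positions": joint angles; "qd": joint speeds; "effort": joint torques, N m; "tcp_pos": TCP position; "tcp_rot": TCP orientation; "wrist_force": force on the tool from outside, world axes, zero at the start; "torque": the same for the moment, N m; "finger_gap": opening from 0.0 (shut) to 1.0 (fully open); "finger_force": force on a finger pad.
Only numpy, scipy, OpenCV 4.12 (cv2) and the standard library are available. Lean on these libraries where they do the work, as an engineer would, in place of code of your own. Each camera call takes 0.05 s, during which the arm holds its last target. There are 200 camera calls.

## Working session

There is one attempt and no reset: what is moved stays moved. The work goes in short steps, Python scripts to look and compute and a shell command to move; the robot and the scene stay as the last step left them, time stands still between calls to the robot, and variables do not carry over. Pictures are saved under pics/ and viewed, at most 10 in all, crops included, and the job is handed in when it is done.

```bash
mkdir -p pics
cat > h.py <<'E'
import numpy as np, cv2
from workcell import ctrl, eyes, spot_in, cut_out
def ray(p,u,v):
    M=np.array(p["world_from_camera"]);d=np.array([(u-p["cx"])/p["fx"],-(v-p["cy"])/p["fy"],-1.])
    return M[:3,3],M[:3,:3]@d
def onz(p,u,v,z):
    o,d=ray(p,u,v);return o+d*(z-o[2])/d[2]
def proj(p,X):
    M=np.array(p["world_from_camera"]);c=M[:3,:3].T@(np.array(X)-M[:3,3])
    return np.array([p["cx"]+p["fx"]*c[0]/-c[2],p["cy"]-p["fy"]*c[1]/-c[2]])
E
python3 - <<'E'
from h import *
o=ctrl.get_obs();print({k:np.round(v,4) for k,v in o.items()})
for n in ["scene","side"]:
    p=eyes.get_image(n);print(n,{k:(np.round(v,3).tolist()) for k,v in p.items() if k!="frame"})
    cv2.imwrite(f"pics/{n}0.png",p["frame"])
    for q in ["bracket","bracket_grip","bracket_claw","stand","catch","seat_pin","solder_reel","tape_roll","flux_pot","small_carton"]:
        print(q,[(round(r["conf"],2),np.round(np.array(r["xy"])*[640,400],1).tolist()) for r in spot_in(p,q)[:2]])
E
```

```text
{'time_s': np.float64(0.0), 'joint_positions': array([ 1.1479,  0.2213,  1.5276,  0.    ,  1.3947, -0.1261]), 'qd': array([ 0.    , -0.0011,  0.0003,  0.001 , -0.0009,  0.0017]), 'effort': array([-2.00000e-04, -4.94626e+01, -3.87377e+01,  6.99000e-02,
        5.73000e-02, -1.00000e-04]), 'tcp_pos': array([0.1826, 0.5971, 0.2401]), 'tcp_rot': array([-4.6450e-01, -3.1065e+00,  3.1000e-03]), 'wrist_force': array([ 0.054 , -0.1864, -0.563 ]), 'torque': array([-0.0333, -0.0356, -0.0497]), 'finger_force': np.float64(0.0), 'finger_gap': np.float64(1.001)}
scene {'fx': 390.768, 'fy': 390.768, 'cx': 323.085, 'cy': 202.494, 'world_from_camera': [[0.806, 0.41, -0.427, 0.116], [-0.592, 0.541, -0.598, -0.564], [-0.014, 0.735, 0.678, 0.825], [0.0, 0.0, 0.0, 1.0]], 'shot': 1}
bracket [(0.95, [245.7, 186.2])]
bracket_grip [(0.57, [246.4, 189.5])]
bracket_claw [(0.81, [246.8, 185.8]), (0.35, [372.2, 237.0])]
stand [(0.83, [368.8, 235.5])]
catch []
seat_pin []
solder_reel [(0.9, [302.0, 239.6])]
tape_roll []
flux_pot []
small_carton [(0.51, [257.0, 163.0])]
side {'fx': 365.332, 'fy': 365.332, 'cx': 322.067, 'cy': 193.201, 'world_from_camera': [[-0.659, -0.404, 0.634, 1.176], [0.752, -0.348, 0.56, 0.644], [-0.006, 0.846, 0.534, 0.57], [0.0, 0.0, 0.0, 1.0]], 'shot': 2}
bracket [(0.79, [417.9, 213.2]), (0.56, [441.2, 251.9])]
bracket_grip [(0.68, [415.2, 214.0])]
bracket_claw [(0.96, [419.9, 210.5])]
stand [(0.94, [264.6, 192.5])]
catch []
seat_pin [(0.4, [417.9, 211.2])]
solder_reel [(0.57, [325.1, 185.3])]
tape_roll [(0.68, [385.7, 204.1])]
flux_pot [(0.73, [206.8, 187.1])]
small_carton [(0.91, [442.8, 253.3])]
```

View pics/scene0.png

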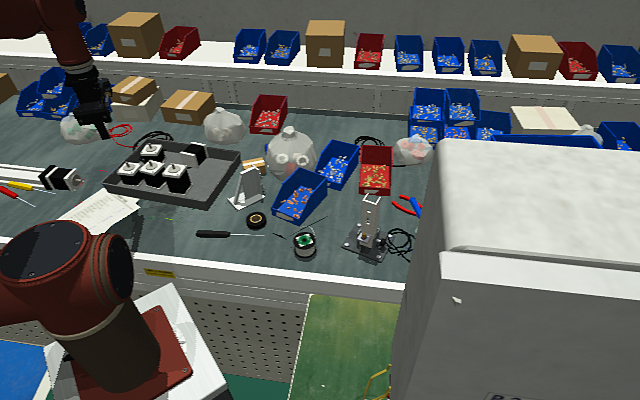

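View pics/side0.png

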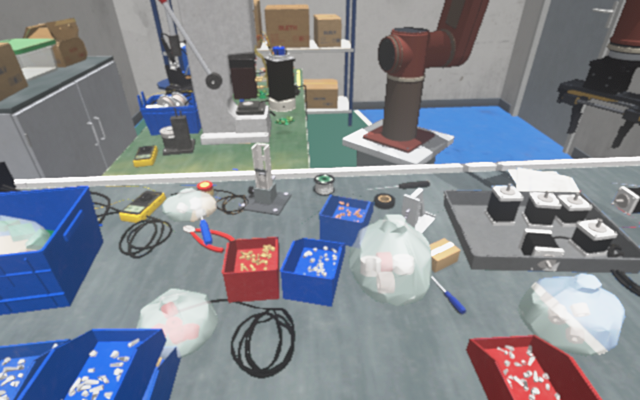

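The scene picture shows the bracket at about (246,187), with the stand at (367,232). The solder reel is at (304,242), the tape at (257,219), and the carton is behind the bracket at (255,163). In the side picture the stand is at (263,185) and the bracket at (415,212). Next I'll enlarge crops and triangulate.

Run:
```python
from h import *
a=cv2.imread("pics/scene0.png");b=cv2.imread("pics/side0.png")
c=lambda i,x,y:cv2.resize(i[y:y+75,x:x+100],(400,300),interpolation=cv2.INTER_CUBIC)
cv2.imwrite("pics/crop1.png",np.vstack([np.hstack([c(a,200,150),c(a,320,185)]),np.hstack([c(b,370,175),c(b,215,140)])]))
P=[eyes.get_image(n) for n in ["scene","side"]]
for q in ["bracket","stand"]:
    L=[]
    for p in P:
        r=cut_out(p,q)[0];m=r["region"];ys,xs=np.nonzero(m);u,v=np.array(r["xy"])*[640,400];L.append(ray(p,u,v))
        print(q,r["conf"],m.sum(),xs.min(),xs.max(),ys.min(),ys.max(),onz(p,u,v,.05).round(3))
    (o1,d1),(o2,d2)=L
    t=np.linalg.lstsq(np.c_[d1,-d2],o2-o1,rcond=None)[0];print((o1+t[0]*d1).round(3),(o2+t[1]*d2).round(3))
```

```text
bracket 0.67 979 228 263 165 210 [0.461 0.31  0.05 ]
bracket 0.94 829 402 435 189 232 [0.467 0.329 0.05 ]
[0.465 0.32  0.041] [0.459 0.326 0.045]
stand 0.72 1761 343 393 195 262 [ 0.624 -0.065  0.05 ]
stand 0.58 1905 239 289 143 215 [ 0.659 -0.026  0.05 ]
[ 0.637 -0.051  0.029] [ 0.639 -0.052  0.029]
```

View pics/crop1.png

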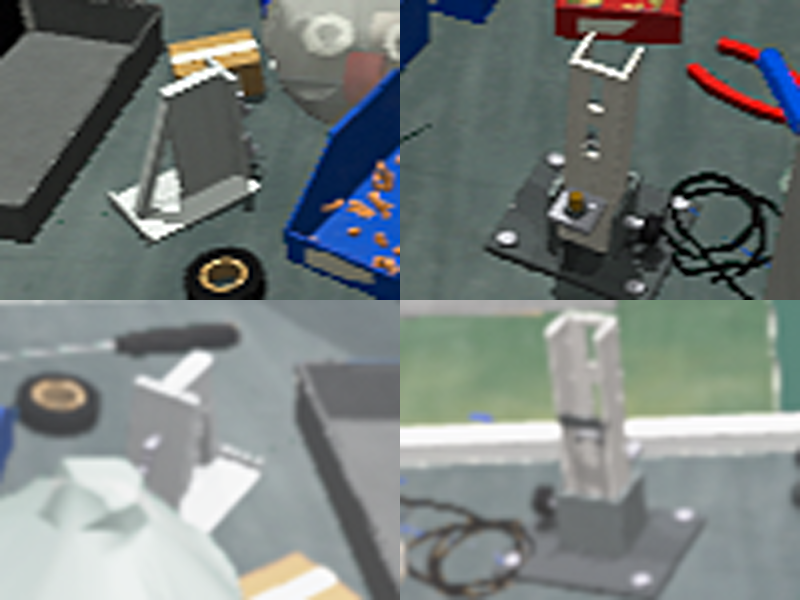

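The crops show the bracket with its web top running from scene pixel (241,173) to (255,167), and the claws pointing right and away. On the stand, the face with its slots and the pin ledge point towards the scene camera, and the column top is at about (470,195).

Run:
```python
from h import *
P=[eyes.get_image(n) for n in ["scene","side","wrist"]]
s=P[0]
print("web",onz(s,200+165/4,150+92/4,.106).round(3),onz(s,200+222/4,150+70/4,.106).round(3))
for c in [(485,247),(555,155),(690,203),(640,297)]: print("foot",onz(s,320+(c[0]-400)/4,185+c[1]/4,.008).round(3))
sd=P[1]
for c in [(600,597),(705,517),(490,560)]: print("footside",onz(sd,215+(c[0]-400)/4,140+(c[1]-300)/4,.008).round(3))
w=P[2];M=np.array(w["world_from_camera"]);o=ctrl.get_obs()
from scipy.spatial.transform import Rotation as R
r=R.from_rotvec(o["tcp_rot"]).as_matrix();print(r.round(3));print("cam in tool",(r.T@(M[:3,3]-o["tcp_pos"])).round(3),(r.T@M[:3,:3]).round(3),w["fx"])
```

```text
web [0.452 0.321 0.106] [0.498 0.318 0.106]
foot [ 0.564 -0.018  0.008]
foot [0.659 0.02  0.008]
foot [ 0.705 -0.073  0.008]
foot [ 0.62  -0.114  0.008]
footside [0.686 0.009 0.008]
footside [ 0.571 -0.008  0.008]
footside [ 0.706 -0.081  0.008]
[[-0.956  0.292  0.   ]
 [ 0.292  0.956  0.   ]
 [-0.     0.    -1.   ]]
cam in tool [ 0.074 -0.    -0.145] [[ 0.001  0.963  0.268]
 [ 1.    -0.002  0.001]
 [ 0.001  0.268 -0.963]] 335.3629816024309
```

The rows are not in the units I measure in: shifts go in shares of 0.5 m and turns go in shares of 4 rad. I convert before sending: -0.346 m is -0.692, -0.184 m is -0.368, -0.23 rad is -0.0575.

```bash
python3 -m crank '[{"sx": -0.692,"sy": -0.368,"sz": -0.08,"drz": -0.0575,"finger_gap": 1},{"sx": -0.692,"sy": -0.368,"sz": -0.08,"drz": -0.0575,"finger_gap": 1},{"sx": -0.692,"sy": -0.368,"sz": -0.08,"drz": -0.0575,"finger_gap": 1},{"sx": -0.692,"sy": -0.368,"sz": -0.08,"drz": -0.0575,"finger_gap": 1},{"sx": -0.692,"sy": -0.368,"sz": -0.08,"drz": -0.0575,"finger_gap": 1},{"sx": -0.692,"sy": -0.368,"sz": -0.08,"drz": -0.0575,"finger_gap": 1},{"sx": -0.692,"sy": -0.368,"sz": -0.08,"drz": -0.0575,"finger_gap": 1},{"sx": -0.692,"sy": -0.368,"sz": -0.08,"drz": -0.0575,"finger_gap": 1},{"sx": -0.692,"sy": -0.368,"sz": -0.08,"drz": -0.0575,"finger_gap": 1},{"sx": -0.692,"sy": -0.368,"sz": -0.08,"drz": -0.0575,"finger_gap": 1},{"sx": -0.692,"sy": -0.368,"sz": -0.08,"drz": -0.0575,"finger_gap": 1},{"sx": -0.692,"sy": -0.368,"sz": -0.08,"drz": -0.0575,"finger_gap": 1}]'
python3 - <<'E'
from h import *
p=eyes.get_image("wrist");cv2.imwrite("pics/w1.png",p["frame"])
print(ctrl.get_obs()["tcp_pos"],ctrl.get_obs()["joint_positions"])
for q in ["bracket","bracket_grip","bracket_claw"]:
    print(q,[(round(r["conf"],2),np.round(np.array(r["xy"])*[640,400],1).tolist()) for r in spot_in(p,q)[:2]])
E
```

```text
time_s: 2.55
tcp_pos: [0.4606, 0.3197, 0.2813]
tcp_rot: [-0.109, -3.14, -0.001]
wrist_force: [-0.1, 0.8, 0.6]
finger_gap: 1.0
finger_force: 0.0
[0.45967208 0.32053098 0.28112131] [ 4.67821522e-01  4.22391520e-02  1.64792485e+00  6.37090413e-04
  1.45180005e+00 -1.03520981e+00]
bracket [(0.57, [334.7, 172.4])]
bracket_grip [(0.83, [333.6, 172.5])]
bracket_claw [(0.67, [420.8, 226.0]), (0.55, [338.1, 174.4])]
```

View pics/w1.png

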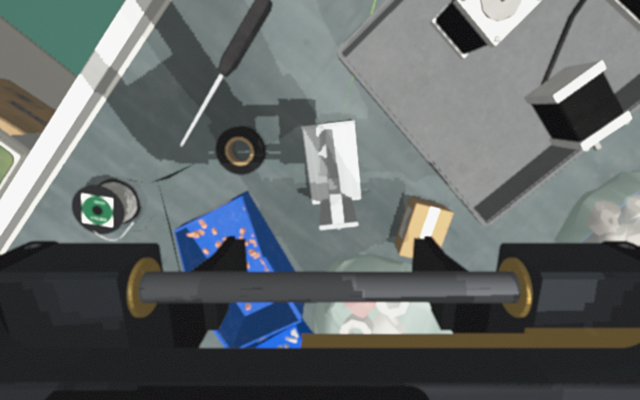

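The wrist picture shows the bracket from above. The back plate's top edge is at about (320–357, 227), the web at (336,200), and the plate's front end at (303–355, 122). The blue bin and the carton are close on either side. I'll zoom in for the corner picks.

Run:
```python
import cv2
a=cv2.imread("pics/w1.png")[105:245,280:380];cv2.imwrite("pics/w1c.png",cv2.resize(a,None,fx=4.2,fy=4.2,interpolation=cv2.INTER_CUBIC))
```

```text
(no output)
```

View pics/w1c.png

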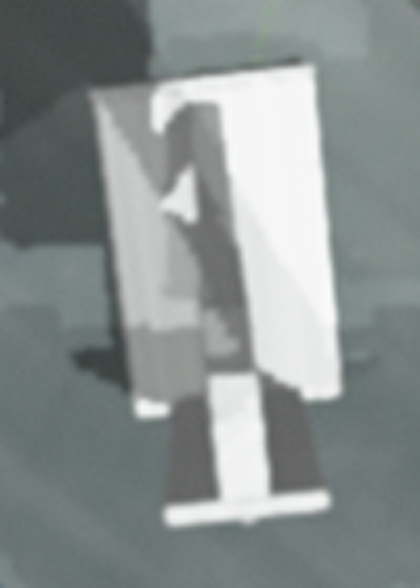

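The crop gives me clear corners: the plate front at (93,90) and (314,65), the plate back at (135,416) and (341,397), the back plate's top edge from (165,524) to (330,506), and the web's top front edge from (208,375) to (258,372).

Run:
```python
from h import *
from scipy.optimize import least_squares
p=eyes.get_image("wrist")
pt=np.array([(93,90),(314,65),(135,416),(341,397),(166,524),(330,506),(208,375),(258,372)])/4.2+[280,105]-0.4
X=np.array([(-100,-32,5),(-100,32,5),(0,-32,5),(0,32,5),(0,-20,106),(0,20,106),(-52,-6,106),(-52,6,106)])/1e3
def f(q):
    c,s=np.cos(q[2]),np.sin(q[2]);R=np.array([[c,-s,0],[s,c,0],[0,0,1]])
    return np.array([proj(p,R@x+[q[0],q[1],q[3] if len(q)>3 else 0])-u for x,u in zip(X,pt)]).ravel()
for x0 in ([.5,.32,0],[.5,.32,0,0]):
    r=least_squares(f,x0);q=r.x;print(q.round(4),r.fun.round(1))
q=least_squares(f,[.5,.32,0]).x
o=ctrl.get_obs();from scipy.spatial.transform import Rotation as Ro
r=Ro.from_rotvec(o["tcp_rot"]).as_matrix();print(r.round(3))
g=np.array([q[0]-.03*np.cos(q[2]),q[1]-.03*np.sin(q[2]),.084]);print("grip",g,"tool delta",r.T@(g-o["tcp_pos"]),"yaw now",np.arctan2(-r[0,1],r[1,1]))
```

```text
[0.5047 0.3282 0.0439] [  1.    4.    0.3   4.2   0.8   4.1   0.5   3.6   0.3   5.1   0.5   5.4
  -1.6 -10.7  -1.2 -11.3]
[ 0.5064  0.3282  0.0438 -0.0073] [  1.6   5.1  -0.1   5.4   1.2   3.7   0.1   3.3   0.6   4.1  -0.    4.5
  -1.4 -10.6  -1.3 -11.2]
[[-0.998  0.065 -0.   ]
 [ 0.065  0.998  0.   ]
 [ 0.     0.    -1.   ]]
grip [0.47476642 0.32686121 0.084     ] tool delta [-0.01562788  0.00629536  0.19707456] yaw now -0.06473777800372729
```

Run:
```python
from h import *
from scipy.optimize import least_squares
p=eyes.get_image("wrist");s=eyes.get_image("scene")
pt=np.array([(93,90),(314,65),(135,416),(341,397),(166,524),(330,506)])/4.2+[280,105]-0.4
X=np.array([(-100,-32,5),(-100,32,5),(0,-32,5),(0,32,5),(0,-20,106),(0,20,106)])/1e3
def f(q):
    c,s=np.cos(q[2]),np.sin(q[2]);R=np.array([[c,-s,0],[s,c,0],[0,0,1]])
    return np.array([proj(p,R@x+[q[0],q[1],0])-u for x,u in zip(X,pt)]).ravel()
r=least_squares(f,[.5,.32,0]);q=r.x;print(q.round(4),r.fun.round(1))
for x in [(-52,0,106),(-40,0,106),(0,0,106)]:
    x=np.array(x)/1e3;c,sn=np.cos(q[2]),np.sin(q[2]);W=np.array([q[0]+c*x[0],q[1]+sn*x[0],x[2]]);print(x,((proj(p,W)-[280,105])*4.2).round(),((proj(s,W)-[200,150])*4).round())
o=ctrl.get_obs();from scipy.spatial.transform import Rotation as Ro
R_=Ro.from_rotvec(o["tcp_rot"]).as_matrix()
g=np.array([q[0]-.03*np.cos(q[2]),q[1]-.03*np.sin(q[2]),.084]);print("grip",g,"tool delta",R_.T@(g-o["tcp_pos"]))
```

```text
[0.4995 0.3279 0.0454] [ 0.3 -0.3 -0.2 -0.2  0.3  0.2  0.2 -0.4 -0.4  0.2 -0.   0.4]
[-0.052  0.     0.106] [223. 303.] [157.  91.]
[-0.04   0.     0.106] [228. 354.] [171.  84.]
[0.    0.    0.106] [245. 515.] [217.  63.]
grip [0.46952728 0.32655761 0.084     ] tool delta [-0.01017687  0.00579662  0.19715272]
```

Converted, 0.197 m is 0.394, 0.175 m is 0.35, -0.11 rad is -0.0275.

```bash
python3 -m crank '[{"sx": -0.02,"sy": 0.012,"sz": 0.06,"drz": -0.0275,"finger_gap": 0.5},{"sx": -0.02,"sy": 0.012,"sz": 0.14,"drz": -0.0275,"finger_gap": 0.5},{"sx": -0.02,"sy": 0.012,"sz": 0.22,"drz": -0.0275,"finger_gap": 0.5},{"sx": -0.02,"sy": 0.012,"sz": 0.3,"drz": -0.0275,"finger_gap": 0.5},{"sx": -0.02,"sy": 0.012,"sz": 0.35,"drz": -0.0275,"finger_gap": 0.5},{"sx": -0.02,"sy": 0.012,"sz": 0.394,"drz": -0.0275,"finger_gap": 0.5},{"sx": -0.02,"sy": 0.012,"sz": 0.394,"drz": -0.0275,"finger_gap": 0.5},{"sx": -0.02,"sy": 0.012,"sz": 0.394,"drz": -0.0275,"finger_gap": 0}]'
python3 -m crank '[{"finger_gap": 0},{"finger_gap": 0},{"finger_gap": 0},{"finger_gap": 0},{"finger_gap": 0}]'
```

```text
time_s: 3.57
tcp_pos: [0.4689, 0.3258, 0.0832]
tcp_rot: [0.069, -3.138, 0.002]
wrist_force: [-0.5, 0.4, 1.3]
finger_gap: 0.501
finger_force: 0.0
time_s: 3.98
tcp_pos: [0.4709, 0.326, 0.0854]
tcp_rot: [-0.068, 3.139, 0.001]
wrist_force: [0.7, 1.0, -4.3]
finger_gap: 0.132
finger_force: 30.6
```

Converted, -0.253 m is -0.506, -0.245 m is -0.49, -0.37 rad is -0.0925.

```bash
python3 -m crank '[{"sz": -0.06,"finger_gap": 0},{"sz": -0.14,"finger_gap": 0},{"sx": -0.04,"sy": -0.06,"sz": -0.2,"drz": -0.025,"finger_gap": 0},{"sx": -0.316,"sy": -0.506,"sz": -0.49,"drz": -0.0925,"finger_gap": 0},{"sx": -0.316,"sy": -0.506,"sz": -0.49,"drz": -0.0925,"finger_gap": 0},{"sx": -0.316,"sy": -0.506,"sz": -0.49,"drz": -0.0925,"finger_gap": 0},{"sx": -0.316,"sy": -0.506,"sz": -0.49,"drz": -0.0925,"finger_gap": 0},{"sx": -0.316,"sy": -0.506,"sz": -0.49,"drz": -0.0925,"finger_gap": 0},{"sx": -0.316,"sy": -0.506,"sz": -0.49,"drz": -0.0925,"finger_gap": 0},{"sx": -0.316,"sy": -0.506,"sz": -0.49,"drz": -0.0925,"finger_gap": 0},{"sx": -0.316,"sy": -0.506,"sz": -0.49,"drz": -0.0925,"finger_gap": 0},{"sx": -0.316,"sy": -0.506,"sz": -0.49,"drz": -0.0925,"finger_gap": 0}]'
python3 - <<'E'
from h import *
p=eyes.get_image("wrist");cv2.imwrite("pics/w2.png",p["frame"])
o=ctrl.get_obs();print(o["tcp_pos"],o["joint_positions"],o["wrist_force"],o["torque"],o["time_s"])
for q in ["stand","stand_slot","seat_pin","catch","bracket_claw"]:
    print(q,[(round(r["conf"],2),np.round(np.array(r["xy"])*[640,400],1).tolist()) for r in spot_in(p,q)[:2]])
E
```

```text
time_s: 4.98
tcp_pos: [0.6413, 0.0761, 0.3316]
tcp_rot: [-0.637, 3.072, -0.003]
wrist_force: [0.4, 0.4, -3.3]
finger_gap: 0.138
finger_force: 30.0
[0.63983236 0.07816517 0.32985578] [-7.14494514e-04  2.26229621e-01  1.35551744e+00  6.88759291e-05
  1.55873702e+00 -1.98174217e+00] [-0.23571773  0.35074623 -3.02354622] [ 0.0507608   0.02296242 -0.02171407] 5.0333
stand [(0.8, [241.4, 122.7])]
stand_slot [(0.82, [241.2, 123.9])]
seat_pin [(0.47, [234.6, 94.8]), (0.18, [241.1, 122.5])]
catch []
bracket_claw [(0.6, [332.3, 187.4])]
```

View pics/w2.png

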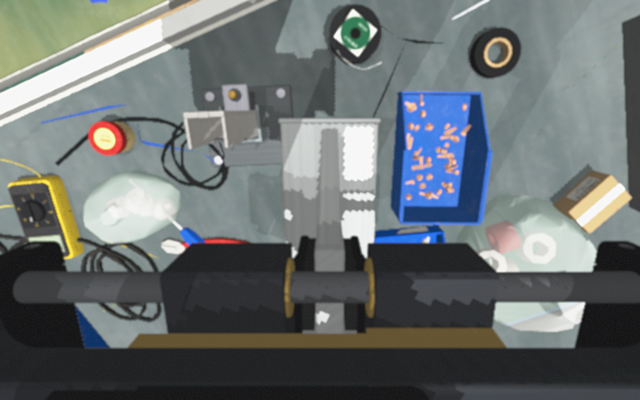

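The wrist view shows the held bracket in the middle and the stand to its left. The column's top rim spans about (186–224, 112–148), the pin is at (234,95), and the foot reaches about (292,165). Zooming in on the stand.

Run:
```python
import cv2
a=cv2.imread("pics/w2.png")[70:180,165:305];cv2.imwrite("pics/w2c.png",cv2.resize(a,None,fx=5,fy=5,interpolation=cv2.INTER_CUBIC))
```

```text
(no output)
```

View pics/w2c.png

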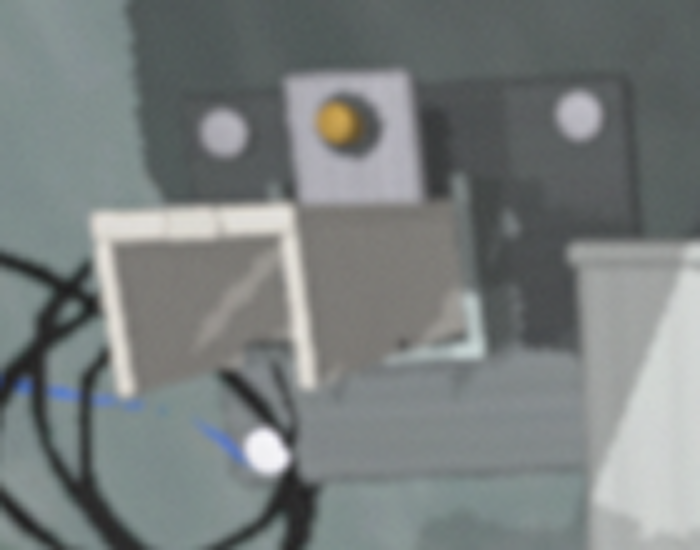

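The crop gives the column's top corners at (90,212), (297,203), (118,397) and (315,388). It also gives the pin top at (338,122), the ledge front edge at (285–410, 73), and the foot front corners at (185,95) and (632,75). I'll fit the pose and h from these.

```bash
cat > st.py <<'E'
from h import *
from scipy.optimize import least_squares
from scipy.spatial.transform import Rotation as Ro
p=eyes.get_image("wrist")
pt=np.array([(90,212),(297,203),(118,397),(315,388),(338,122),(285,75),(410,70),(185,95),(632,75),(582,470)])/5+[165,70]-.4
def mod(q):
    X,Y,a,h,x0,w=q
    L=[(0,-.018,.1605+h),(0,.018,.1605+h),(.032,-.018,.1605+h),(.032,.018,.1605+h),(-.018,0,.065+h),(-.03,-w,.05+h),(-.03,w,.05+h),(x0,-.06,.008),(x0,.06,.008),(x0+.105,.045,.008)]
    c,s=np.cos(a),np.sin(a);R=np.array([[c,-s,0],[s,c,0],[0,0,1]])
    return np.array([proj(p,R@np.array(l)+[X,Y,0]) for l in L])
w=np.ones((10,1));w[9]=[0.5]
r=least_squares(lambda q:(w*(mod(q)-pt)).ravel(),[.62,-.05,.4,.02,-.05,.015],loss="soft_l1")
q=r.x;print(q.round(4));print((mod(q)-pt).round(1).tolist())
J=r.jac;print("sd per px",np.sqrt(np.diag(np.linalg.inv(J.T@J))).round(4))
E
python3 st.py
```

```text
[ 0.6141 -0.0477  0.4522  0.0122 -0.0308  0.0145]
[[-0.1, -0.3], [0.0, -0.0], [-0.2, -0.0], [0.7, 0.3], [-0.4, 0.3], [0.1, -0.1], [0.1, -0.1], [-1.7, -0.3], [0.1, 0.2], [4.3, 1.2]]
sd per px [0.0005 0.0009 0.0103 0.0029 0.001  0.0008]
```

```bash
cat > obs.py <<'E'
from h import *
from scipy.spatial.transform import Rotation as Ro
o=ctrl.get_obs();r=Ro.from_rotvec(o["tcp_rot"]).as_matrix()
print(o["time_s"],o["tcp_pos"].round(4),"yaw",np.arctan2(-r[0,1],r[1,1]).round(4),"z",r[:,2].round(4),"F",o["wrist_force"].round(1),"T",o["torque"].round(2),o["qd"].round(3))
E
python3 - <<'E'
import obs
from h import *
old=cv2.imread("pics/w2.png");p=eyes.get_image("wrist");new=p["frame"]
a=old[60:180,160:305].astype(np.float32).mean(2);b=new[60:180,160:305].astype(np.float32).mean(2)
print(cv2.phaseCorrelate(a,b)); a=old[280:380].astype(np.float32).mean(2);b=new[280:380].astype(np.float32).mean(2);print(cv2.phaseCorrelate(a,b))
cv2.imwrite("pics/w3.png",new)
M=np.array(p["world_from_camera"]);print(M.round(4))
s=eyes.get_image("scene");sd=eyes.get_image("side")
c,sn=np.cos(.452),np.sin(.452)
for h in (.005,.0122,.02):
  L=[(.6141+c*x-sn*y,-.0477+sn*x+c*y,.1605+h) for x,y in [(0,-.018),(0,.018),(.032,-.018),(.032,.018)]]
  print(h,[((proj(s,l)-[320,185])*4+[400,0]).round().tolist() for l in L],[((proj(sd,l)-[215,140])*4+[400,300]).round().tolist() for l in L])
E
python3 st.py; python3 obs.py
```

```text
5.3333 [0.638  0.0812 0.3282] yaw 0.4149 z [-2.e-03  2.e-04 -1.e+00] F [ 0.6  0.2 -3.4] T [ 0.05  0.01 -0.01] [-0.002 -0.002 -0.008 -0.002  0.    -0.   ]
((-6.11563789917038, 0.8715873785853816), 0.8906630543602837)
((0.19987426223394777, 0.0472541187097093), 0.43174666714668275)
[[-4.043e-01 -8.817e-01 -2.432e-01  5.702e-01]
 [ 9.146e-01 -3.896e-01 -1.079e-01  5.140e-02]
 [ 4.000e-04 -2.661e-01  9.639e-01  4.732e-01]
 [ 0.000e+00  0.000e+00  0.000e+00  1.000e+00]]
0.005 [[609.0, 81.0], [555.0, 63.0], [629.0, 50.0], [576.0, 33.0]] [[578.0, 318.0], [629.0, 323.0], [558.0, 338.0], [610.0, 344.0]]
0.0122 [[610.0, 72.0], [556.0, 55.0], [630.0, 41.0], [577.0, 24.0]] [[577.0, 307.0], [628.0, 313.0], [557.0, 328.0], [609.0, 334.0]]
0.02 [[611.0, 63.0], [557.0, 45.0], [631.0, 32.0], [577.0, 15.0]] [[576.0, 296.0], [627.0, 302.0], [556.0, 316.0], [608.0, 322.0]]
[ 0.6152 -0.0485  0.4516  0.0125 -0.0306  0.0145]
[[-0.1, -0.2], [-0.0, 0.0], [-0.2, -0.0], [0.7, 0.3], [-0.4, 0.2], [0.2, -0.2], [0.2, -0.1], [-1.5, -0.3], [0.1, 0.2], [4.3, 1.0]]
sd per px [0.0005 0.0009 0.0103 0.0029 0.001  0.0008]
5.5333 [0.6387 0.0806 0.3291] yaw 0.4142 z [-3.e-04  0.e+00 -1.e+00] F [-0.5  0.3 -2.1] T [ 0.03  0.02 -0.01] [-0.006 -0.    -0.005 -0.    -0.     0.001]
```

The arm was still settling when w2 was taken: the newer image is shifted 6 px. I'll redo the picks on the settled frame.

Run:
```python
import cv2
a=cv2.imread("pics/w3.png")[70:180,160:300];cv2.imwrite("pics/w3c.png",cv2.resize(a,None,fx=5,fy=5,interpolation=cv2.INTER_CUBIC))
```

```text
(no output)
```

View pics/w3c.png

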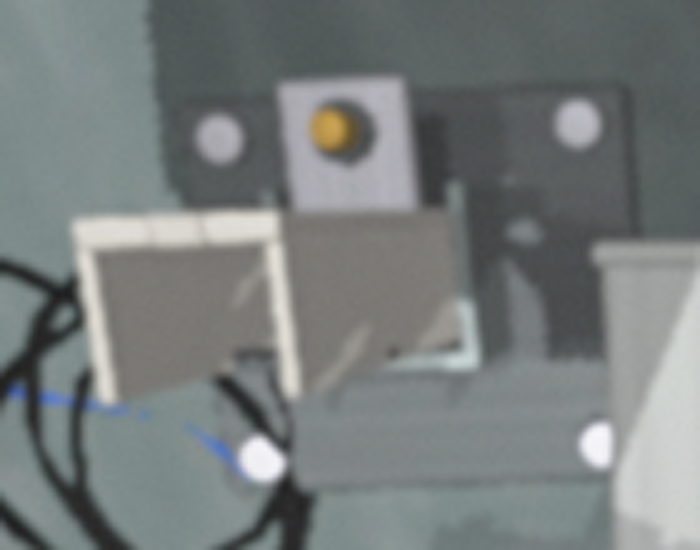

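This frame puts the column's top corners at (71,218), (278,210), (100,404) and (299,397). The pin is at (330,129), the ledge front edge at (278–404, 80), and the foot front corners at (178,99) and (632,85). Refitting.

```bash
sed -i 's/^pt=.*/pt=np.array([(71,218),(278,210),(100,404),(299,397),(330,129),(278,82),(404,77),(178,99),(632,85),(602,478)])\/5+[160,70]-.4/; s/^w=.*/w=np.ones((10,2));w[9]=[0,.7]/' st.py
cat >> st.py <<'E'
s=eyes.get_image("scene")
so=np.array([(628,78),(572,62),(645,47),(590,33)]);so=(so-[400,0])/4+[320,185]-.4
def sc(q):
    X,Y,a,h=q[:4];c,sn=np.cos(a),np.sin(a)
    return np.array([proj(s,(X+c*x-sn*y,Y+sn*x+c*y,.1605+h)) for x,y in [(0,-.018),(0,.018),(.032,-.018),(.032,.018)]])
print("scene res",(sc(q)-so).round(1).tolist())
r=least_squares(lambda q:np.r_[(w*(mod(q)-pt)).ravel(),.7*(sc(q)-so).ravel()],q,loss="soft_l1");print("joint",r.x.round(4))
E
python3 st.py
```

```text
[ 0.6194 -0.0547  0.4469  0.0138 -0.0302  0.0146]
[[0.0, 0.1], [0.2, 0.3], [-0.2, 0.1], [0.4, 0.2], [-0.3, -0.0], [0.2, -0.6], [0.2, -0.4], [-0.3, -0.0], [-0.2, -0.2], [0.0, 0.8]]
sd per px [0.0005 0.0008 0.01   0.0025 0.0009 0.0008]
scene res [[-0.6, -0.8], [-0.1, -1.3], [0.1, -0.8], [0.6, -1.6]]
joint [ 0.6197 -0.0552  0.4453  0.012  -0.0302  0.0147]
```

Converted, 0.15 m is 0.3, -0.1185 m is -0.237, -0.032 rad is -0.008.

```bash
python3 -m crank '[{"sx": 0.284,"sy": -0.237,"drz": -0.008,"finger_gap": 0},{"sx": 0.284,"sy": -0.237,"drz": -0.008,"finger_gap": 0},{"sx": 0.284,"sy": -0.237,"drz": -0.008,"finger_gap": 0},{"sx": 0.284,"sy": -0.237,"drz": -0.008,"finger_gap": 0},{"sx": 0.284,"sy": -0.237,"sz": 0.04,"drz": -0.008,"finger_gap": 0},{"sx": 0.284,"sy": -0.237,"sz": 0.1,"drz": -0.008,"finger_gap": 0},{"sx": 0.284,"sy": -0.237,"sz": 0.18,"drz": -0.008,"finger_gap": 0},{"sx": 0.284,"sy": -0.237,"sz": 0.25,"drz": -0.008,"finger_gap": 0},{"sx": 0.284,"sy": -0.237,"sz": 0.3,"drz": -0.008,"finger_gap": 0},{"sx": 0.284,"sy": -0.237,"sz": 0.3,"drz": -0.008,"finger_gap": 0},{"sx": 0.284,"sy": -0.237,"sz": 0.3,"drz": -0.008,"finger_gap": 0},{"sx": 0.284,"sy": -0.237,"sz": 0.3,"drz": -0.008,"finger_gap": 0}]'
python3 - <<'E'
import obs
from h import *
p=eyes.get_image("scene");cv2.imwrite("pics/s4.png",p["frame"])
w=eyes.get_image("wrist");
a=cv2.resize(p["frame"][170:270,310:410],(400,400),interpolation=cv2.INTER_CUBIC);b=cv2.resize(w["frame"][100:300,220:420],(400,400))
cv2.imwrite("pics/s4c.png",np.hstack([a,b]))
E
```

```text
time_s: 6.63
tcp_pos: [0.5579, -0.0859, 0.1815]
tcp_rot: [-0.693, 3.061, -0.002]
wrist_force: [0.6, 0.3, -2.9]
finger_gap: 0.137
finger_force: 30.0
6.6333 [ 0.5579 -0.0859  0.1815] yaw 0.4454 z [ 2.9e-03 -9.0e-04 -1.0e+00] F [ 0.6  0.3 -2.9] T [-0.01 -0.04 -0.01] [ 0.003 -0.02  -0.024 -0.    -0.005 -0.   ]
```

View pics/s4c.png

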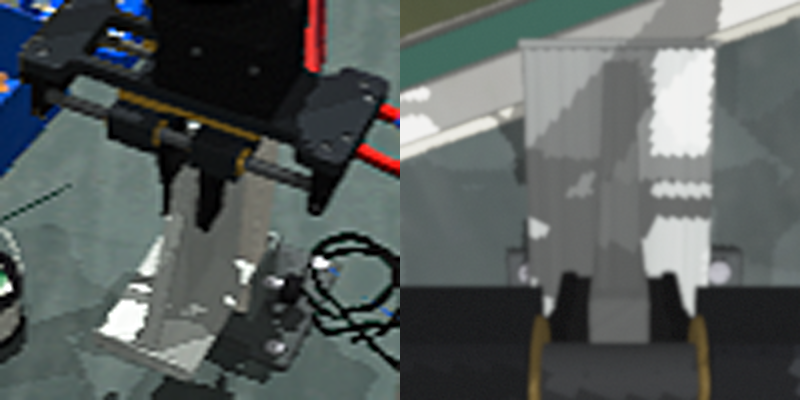

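The scene view shows the bracket upright in front of the column. In the wrist view the foot bolts are symmetric about the bracket, so it's aligned. Now I'll advance gently.

Converted, -0.021 m is -0.042, -0.02 m is -0.04.

```bash
python3 -m crank '[{"sx": -0.01,"sz": 0.004,"finger_gap": 0},{"sx": -0.02,"sz": 0.004,"finger_gap": 0},{"sx": -0.028,"sz": 0.004,"finger_gap": 0},{"sx": -0.034,"sz": 0.004,"finger_gap": 0},{"sx": -0.038,"sz": 0.004,"finger_gap": 0},{"sx": -0.04,"sz": 0.004,"finger_gap": 0},{"sx": -0.042,"sz": 0.004,"finger_gap": 0},{"sx": -0.042,"sz": 0.004,"finger_gap": 0},{"sx": -0.042,"sz": 0.004,"finger_gap": 0}]';python3 obs.py
python3 -m crank '[{"sx": -0.002,"finger_gap": 0},{"sx": -0.004,"finger_gap": 0},{"sx": -0.006,"finger_gap": 0},{"sx": -0.006,"finger_gap": 0}]';python3 obs.py
```

```text
time_s: 7.48
tcp_pos: [0.5754, -0.0766, 0.1771]
tcp_rot: [0.694, -3.064, -0.0]
wrist_force: [-1.1, -0.8, -2.0]
finger_gap: 0.139
finger_force: 30.0
7.4833 [ 0.5754 -0.0766  0.1771] yaw 0.4452 z [-3.e-04 -0.e+00 -1.e+00] F [-1.1 -0.8 -2. ] T [ 0.07  0.06 -0.05] [-0.004 -0.     0.    -0.    -0.001  0.   ]
time_s: 7.82
tcp_pos: [0.5784, -0.0753, 0.1773]
tcp_rot: [-0.693, 3.064, -0.0]
wrist_force: [-0.4, -0.9, -4.0]
finger_gap: 0.133
finger_force: 30.0
7.8167 [ 0.5784 -0.0753  0.1773] yaw 0.4452 z [ 2.e-04  0.e+00 -1.e+00] F [-0.4 -0.9 -4. ] T [0.03 0.01 0.  ] [ 0.    -0.003  0.002 -0.004  0.001 -0.001]
```

Converted, -0.003 m is -0.006, -0.002 m is -0.004.

```bash
python3 -m crank '[{"sx": -0.002,"finger_gap": 0},{"sx": -0.004,"finger_gap": 0},{"sx": -0.006,"finger_gap": 0},{"sx": -0.006,"finger_gap": 0}]';python3 obs.py
python3 -m crank '[{"sx": -0.002,"finger_gap": 0},{"sx": -0.004,"finger_gap": 0},{"sx": -0.006,"finger_gap": 0},{"sx": -0.006,"finger_gap": 0}]';python3 obs.py
```

```text
time_s: 8.15
tcp_pos: [0.5811, -0.074, 0.1773]
tcp_rot: [-0.694, 3.064, -0.0]
wrist_force: [-0.1, -0.2, -3.4]
finger_gap: 0.134
finger_force: 30.0
8.15 [ 0.5811 -0.074   0.1773] yaw 0.4453 z [ 2.e-04 -0.e+00 -1.e+00] F [-0.1 -0.2 -3.4] T [ 0.06  0.02 -0.02] [-0.001 -0.001  0.003  0.    -0.002 -0.002]
time_s: 8.48
tcp_pos: [0.5838, -0.0726, 0.1773]
tcp_rot: [-0.694, 3.064, 0.0]
wrist_force: [-0.8, 0.5, -3.7]
finger_gap: 0.14
finger_force: 30.0
8.4833 [ 0.5838 -0.0726  0.1773] yaw 0.4453 z [ 1.e-04  0.e+00 -1.e+00] F [-0.8  0.5 -3.7] T [ 0.04  0.   -0.01] [-0.002 -0.004  0.005 -0.003  0.001 -0.001]
```

Converted, -0.005 m is -0.01, -0.004 m is -0.008.

```bash
python3 -m crank '[{"sx": -0.002,"finger_gap": 0},{"sx": -0.004,"finger_gap": 0},{"sx": -0.006,"finger_gap": 0},{"sx": -0.008,"finger_gap": 0},{"sx": -0.01,"finger_gap": 0},{"sx": -0.01,"finger_gap": 0}]';python3 obs.py
python3 -m crank '[{"sx": -0.002,"finger_gap": 0},{"sx": -0.004,"finger_gap": 0},{"sx": -0.004,"finger_gap": 0}]';python3 obs.py
```

```text
time_s: 8.98
tcp_pos: [0.5883, -0.0705, 0.1773]
tcp_rot: [-0.694, 3.064, -0.0]
wrist_force: [-0.0, 0.3, -2.5]
finger_gap: 0.134
finger_force: 30.0
8.9833 [ 0.5883 -0.0705  0.1773] yaw 0.4453 z [ 2.e-04  0.e+00 -1.e+00] F [-0.   0.3 -2.5] T [ 0.07  0.01 -0.03] [-0.001 -0.002  0.003 -0.001  0.    -0.003]
time_s: 9.23
tcp_pos: [0.5901, -0.0696, 0.1773]
tcp_rot: [-0.694, 3.064, -0.0]
wrist_force: [-1.7, -0.5, -2.9]
finger_gap: 0.135
finger_force: 30.0
9.2333 [ 0.5901 -0.0696  0.1773] yaw 0.4452 z [ 1.e-04  0.e+00 -1.e+00] F [-1.7 -0.5 -2.9] T [0.11 0.08 0.  ] [-0.001 -0.     0.004 -0.003  0.002 -0.002]
```

```bash
for i in 1 2; do python3 -m crank '[{"sx": -0.002,"finger_gap": 0},{"sx": -0.002,"finger_gap": 0}]' >/dev/null;python3 obs.py; done
```

```text
9.4 [ 0.591  -0.0692  0.1773] yaw 0.4453 z [ 1.e-04  0.e+00 -1.e+00] F [ 0.  -0.5 -3.2] T [0.07 0.02 0.  ] [-0.001 -0.002  0.003 -0.001  0.002 -0.002]
9.5667 [ 0.5913 -0.0691  0.1772] yaw 0.4453 z [-1.4e-03 -5.0e-04 -1.0e+00] F [-1.6 -1.2 -0.2] T [-0.17  0.53  0.06] [-0.002 -0.002  0.002  0.001 -0.002 -0.003]
```

Converted, 0.008 m is 0.016, 0.006 m is 0.012.

```bash
python3 -m crank '[{"sx": 0.0014,"sz": 0.004,"finger_gap": 0},{"sx": 0.0014,"sz": 0.008,"finger_gap": 0},{"sx": 0.0014,"sz": 0.012,"finger_gap": 0},{"sx": 0.0014,"sz": 0.016,"finger_gap": 0},{"sx": 0.0014,"sz": 0.016,"finger_gap": 0}]';python3 obs.py
for i in 1 2; do python3 -m crank '[{"sz": 0.002,"finger_gap": 0},{"sz": 0.004,"finger_gap": 0},{"sz": 0.004,"finger_gap": 0}]' >/dev/null;python3 obs.py; done
```

```text
time_s: 9.98
tcp_pos: [0.5909, -0.0689, 0.1685]
tcp_rot: [0.693, -3.064, -0.001]
wrist_force: [0.1, -0.4, -2.7]
finger_gap: 0.136
finger_force: 30.0
9.9833 [ 0.5909 -0.0689  0.1685] yaw 0.4451 z [-5.e-04  5.e-04 -1.e+00] F [ 0.1 -0.4 -2.7] T [ 0.03 -0.05 -0.01] [ 0.003 -0.003 -0.008  0.001  0.006 -0.001]
10.2333 [ 0.5911 -0.0691  0.167 ] yaw 0.4452 z [-0.  0. -1.] F [-0.5 -0.2 -3.8] T [-0.07  0.2   0.03] [ 0.002 -0.002 -0.003  0.003  0.001  0.   ]
10.4833 [ 0.5911 -0.0692  0.1651] yaw 0.4452 z [-0. -0. -1.] F [-0.8 -0.4 -2.1] T [-0.06  0.14 -0.01] [-0.001 -0.001 -0.002  0.001  0.002  0.   ]
```

Converted, 0.001 m is 0.002.

```bash
for i in 1 2 3 4; do python3 -m crank '[{"sz": 0.002,"finger_gap": 0},{"sz": 0.002,"finger_gap": 0}]' >/dev/null;python3 obs.py; done
```

```text
10.65 [ 0.5911 -0.0693  0.1643] yaw 0.4451 z [ 0.e+00 -2.e-04 -1.e+00] F [-2.1 -1.2 -0.6] T [-0.14  0.34 -0.03] [-0.    -0.001  0.002 -0.    -0.001  0.001]
10.8167 [ 0.5911 -0.0694  0.1634] yaw 0.4452 z [-1.e-04 -4.e-04 -1.e+00] F [-2.5 -1.7 -0.2] T [-0.3   0.5  -0.02] [ 0.001 -0.     0.001  0.001  0.001  0.   ]
10.9833 [ 0.591  -0.0694  0.1625] yaw 0.4452 z [-1.e-04 -5.e-04 -1.e+00] F [-4.2 -1.4  1.8] T [-0.34  0.69 -0.01] [-0.     0.002  0.001 -0.001  0.    -0.001]
11.15 [ 0.591  -0.0695  0.1616] yaw 0.4451 z [-2.e-04 -6.e-04 -1.e+00] F [-4.8 -2.3  3.6] T [-0.4   0.93 -0.01] [-0.002  0.001  0.003 -0.002  0.001 -0.   ]
```

Converted, 0.001 m is 0.002.

```bash
for i in 1 2 3; do python3 -m crank '[{"sz": 0.002,"finger_gap": 0},{"sz": 0.002,"finger_gap": 0}]' >/dev/null;python3 obs.py; done
```

```text
11.3167 [ 0.5906 -0.0696  0.1601] yaw 0.4451 z [-1.2e-03 -8.0e-04 -1.0e+00] F [-4.7 -2.5 -0.3] T [-0.7   0.9  -0.05] [-0.001  0.004  0.005 -0.003 -0.004 -0.   ]
11.4833 [ 0.5902 -0.0695  0.1583] yaw 0.4451 z [-2.1e-03 -5.0e-04 -1.0e+00] F [-3.6 -2.9 -3.7] T [-0.68  0.69 -0.07] [-0.     0.003  0.004  0.002 -0.008  0.001]
11.65 [ 0.5903 -0.0691  0.1569] yaw 0.4451 z [-2.e-03  3.e-04 -1.e+00] F [-2.3 -2.8 -5.8] T [-0.59  0.68 -0.02] [-0.001  0.002 -0.     0.002 -0.001  0.001]
```

The rows are not in the units I measure in: shifts go in shares of 0.5 m and turns go in shares of 4 rad. I convert before sending: 0.001 m is 0.002.

```bash
for i in 1 2; do python3 -m crank '[{"sz": 0.002,"finger_gap": 0},{"sz": 0.002,"finger_gap": 0}]' >/dev/null;python3 obs.py; done
```

```text
11.8167 [ 0.5907 -0.0689  0.1564] yaw 0.4453 z [-1.1e-03  5.0e-04 -1.0e+00] F [-2.7 -1.8 -5.4] T [-0.38  0.73 -0.02] [ 0.001 -0.002 -0.001 -0.     0.001 -0.   ]
11.9833 [ 0.5911 -0.0688  0.156 ] yaw 0.4453 z [-2.e-04  6.e-04 -1.e+00] F [-2.5 -0.4 -5.1] T [-0.22  0.64  0.02] [-0.    -0.001  0.001  0.    -0.003 -0.001]
```

Converted, 0.001 m is 0.002.

```bash
for i in 1 2 3; do python3 -m crank '[{"sz": 0.002,"finger_gap": 0},{"sz": 0.002,"finger_gap": 0}]' >/dev/null;python3 obs.py; done
```

```text
12.15 [ 0.5911 -0.0689  0.1559] yaw 0.4454 z [ 1.e-04  3.e-04 -1.e+00] F [-5.  -1.   0.7] T [-0.06  1.08  0.01] [-0.001 -0.001  0.001 -0.003 -0.002 -0.   ]
12.3167 [ 0.5912 -0.069   0.1558] yaw 0.4456 z [ 3.e-04  1.e-04 -1.e+00] F [-8.2 -1.   5.2] T [0.04 1.52 0.14] [-0.    -0.001  0.001 -0.001 -0.004 -0.001]
12.4833 [ 0.5913 -0.069   0.1557] yaw 0.4457 z [ 5.e-04 -1.e-04 -1.e+00] F [-10.2  -0.1  10.6] T [0.08 1.9  0.15] [-0.    -0.001  0.001  0.    -0.002  0.001]
```

Converted, -0.003 m is -0.006, -0.002 m is -0.004.

```bash
python3 -m crank '[{"sx": 0.001,"sz": -0.004,"finger_gap": 0},{"sx": 0.001,"sz": -0.006,"finger_gap": 0},{"sx": 0.001,"sz": -0.006,"finger_gap": 0}]' >/dev/null;python3 obs.py;python3 -m crank '[{"sz": -0.002,"finger_gap": 0},{"sz": -0.002,"finger_gap": 0}]'>/dev/null;python3 obs.py
```

```text
12.7333 [ 0.5908 -0.0691  0.1562] yaw 0.4453 z [ 4.e-04  4.e-04 -1.e+00] F [-2.6 -0.7 -2.8] T [ 0.07  0.48 -0.  ] [-0.002  0.003 -0.003 -0.001  0.001 -0.001]
12.9 [ 0.5904 -0.0692  0.1567] yaw 0.4453 z [-7.e-04  3.e-04 -1.e+00] F [-1.4 -0.4 -6.5] T [-0.12  0.58 -0.01] [-0.001  0.001 -0.002  0.001  0.002 -0.001]
```

Converted, 0.0025 m is 0.005, 0.002 m is 0.004.

```bash
python3 -m crank '[{"sz": 0.004,"finger_gap": 0},{"sx": -0.001,"sz": 0.005,"finger_gap": 0},{"sz": 0.002,"finger_gap": 0},{"sz": 0.002,"finger_gap": 0}]';python3 -m crank '[{"finger_gap": 0.2},{"finger_gap": 0.4},{"finger_gap": 0.4},{"finger_gap": 0.4}]';python3 obs.py
python3 - <<'E'
from h import *
p=eyes.get_image("scene");print([r["conf"] for r in spot_in(p,"bracket")])
E
```

```text
time_s: 13.23
tcp_pos: [0.5907, -0.0695, 0.1563]
tcp_rot: [-0.693, 3.064, -0.0]
wrist_force: [-2.0, 0.1, -4.4]
finger_gap: 0.139
finger_force: 30.0
time_s: 13.57
tcp_pos: [0.5916, -0.0695, 0.1572]
tcp_rot: [-0.693, 3.062, -0.001]
wrist_force: [0.6, 0.1, 0.8]
finger_gap: 0.336
finger_force: 0.0
13.5667 [ 0.5916 -0.0695  0.1572] yaw 0.4452 z [ 2.3e-03 -3.0e-04 -1.0e+00] F [0.6 0.1 0.8] T [0.02 0.05 0.02] [0.    0.001 0.004 0.    0.005 0.   ]
[0.95]
```

Released with no residual force. Retreating straight up, then back and aside, so I can look.

Converted, -0.17 m is -0.34, -0.14 m is -0.28.

```bash
python3 -m crank '[{"sz": -0.06,"finger_gap": 0.4},{"sz": -0.12,"finger_gap": 0.4},{"sz": -0.2,"finger_gap": 0.4},{"sz": -0.28,"finger_gap": 0.4},{"sz": -0.34,"finger_gap": 0.4},{"sx": 0.08,"sy": 0.08,"sz": -0.34,"finger_gap": 0.4},{"sx": 0.08,"sy": 0.16,"sz": -0.34,"finger_gap": 0.4},{"sx": 0.08,"sy": 0.24,"sz": -0.34,"finger_gap": 0.4},{"sx": 0.08,"sy": 0.28,"sz": -0.34,"finger_gap": 0.4},{"sx": 0.08,"sy": 0.28,"sz": -0.34,"finger_gap": 0.4},{"sx": 0.08,"sy": 0.28,"sz": -0.34,"finger_gap": 0.4},{"sx": 0.08,"sy": 0.28,"sz": -0.34,"finger_gap": 0.4}]'
python3 - <<'E'
from h import *
p=eyes.get_image("scene");s=eyes.get_image("side");w=eyes.get_image("wrist")
f=lambda i,x,y,n:cv2.resize(i["frame"][y:y+n,x:x+n],(400,400),interpolation=cv2.INTER_CUBIC)
cv2.imwrite("pics/f.png",np.hstack([f(p,320,170,100),f(w,100,60,200)]))
def P(cam,x,y,z,h):
    c,sn=np.cos(.445),np.sin(.445);return proj(cam,(.6195+c*x-sn*y,-.055+sn*x+c*y,z+h))
for h in (.0,.012): print(h,[((P(p,x,y,z,h+.06)-[320,170])*4).round().tolist() for x,y,z in [(-.1,-.032,.005),(-.1,.032,.005),(-.052,0,.106),(0,-.02,.106),(0,.02,.106)]],[((P(w,x,y,z,h+.06)-[100,60])*2+[400,0]).round().tolist() for x,y,z in [(-.1,-.032,.005),(-.1,.032,.005),(0,-.02,.106),(0,.02,.106)]])
for q in ["solder_reel","tape_roll","flux_pot","small_carton"]:
    print(q,[(round(r["conf"],2),np.round(np.array(r["xy"])*[640,400],1).tolist()) for r in spot_in(s,q)[:1]])
E
```

```text
time_s: 14.67
tcp_pos: [0.4946, 0.0395, 0.3266]
tcp_rot: [-0.694, 3.063, -0.001]
wrist_force: [0.6, 0.2, -0.2]
finger_gap: 0.4
finger_force: 0.0
0.0 [[169.0, 370.0], [76.0, 332.0], [162.0, 187.0], [227.0, 144.0], [167.0, 124.0]] [[575.0, 180.0], [681.0, 180.0], [539.0, 406.0], [620.0, 406.0]]
0.012 [[170.0, 357.0], [76.0, 320.0], [163.0, 172.0], [228.0, 130.0], [168.0, 110.0]] [[567.0, 182.0], [676.0, 182.0], [528.0, 417.0], [611.0, 417.0]]
solder_reel [(0.51, [262.5, 191.0])]
tape_roll [(0.56, [388.4, 203.5])]
flux_pot [(0.72, [206.0, 184.9])]
small_carton [(0.68, [440.8, 255.1])]
```

View pics/f.png

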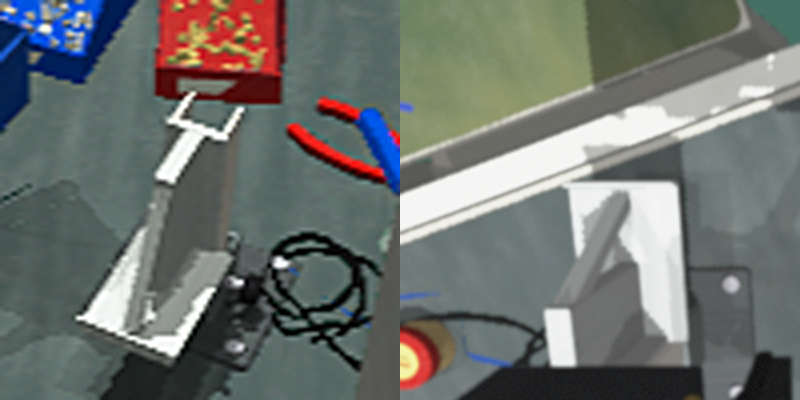

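The bracket hangs level with its back on the column. Its front corners at (80,320) and (175,360) match the home prediction for h = 12 mm, and the bystanders haven't moved.

```bash
python3 -c "
from workcell import ctrl
print(ctrl.sign_off())"
```

```text
the job is handed in; nothing more can be done
None
```

The bracket is hooked into both slots, pressed down to the hard stop and hanging level. A light upward pull met resistance, so the catch appears locked. The wrist force I read stayed under about 20 N, the bystanders were left alone, and I handed the job in at about 15 s.

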